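Sweep the hole-saw plugs off the drilling board into the scrap tray

TASK

Clear the drilling board: with the closed fingers, sweep the three round wooden plugs across the board and over its edge into the open steel scrap tray that stands against it. Only push the plugs, do not pick them up, and leave the hole saw and the V-block standing where they are on the board.

Things in the scene. Friction and masses are not known exactly. Their poses are not given: they have to be found in the camera images.
- board: Drilling board of brown MDF on two bearers, fixed: 260 mm along its x, 280 mm along its y; flat top without a rim, 48 mm above the bench. Origin: centre of its underside, on the bench; z up. Turned by up to 9 degrees. Tray and case lie along its two y edges. Plugs lie in two lanes along y near x = -88 mm and +88 mm; hole saw and V-block stand between the lanes near x = 0.
- tray: Open sheet-steel scrap tray, fixed, standing against the +y or the -y edge of the board, axes parallel to the board's: 250 mm along x, 116 mm along y, 44 mm high, walls and floor 3 mm. Its rim is 4 mm below the board's top, so plugs pushed over the edge fall in. Its centre is 198 mm from the board's. Origin: centre of its underside, on the bench; z up.
- case: Closed dark teal tool case, fixed, 240 mm along x, 88 mm along y, 60 mm high, lying about 14 mm off the board's edge opposite the tray (same axes). Not part of the job. Origin: centre of its underside.
- plug_a_center (a point): Centre of a wooden hole-saw plug, a loose flat disc 48 mm in diameter and 18 mm thick (about 20 g) with a small pilot hole in the middle, lying flat on the drilling board. The point is the middle of the disc, 9 mm above the board when it lies there.
- plug_b_center (a point): Centre of a wooden hole-saw plug, a loose flat disc 44 mm in diameter and 18 mm thick (about 20 g) with a small pilot hole in the middle, lying flat on the drilling board. The point is the middle of the disc, 9 mm above the board when it lies there.
- plug_c_center (a point): Centre of a wooden hole-saw plug, a loose flat disc 40 mm in diameter and 18 mm thick (about 20 g) with a small pilot hole in the middle, lying flat on the drilling board. The point is the middle of the disc, 9 mm above the board when it lies there.
- hole_saw: Hole saw standing loose on its teeth on the board: a dark steel cup 44 mm in diameter and 38 mm high, with a nut and shank on top, 58 mm high in all, 180 g. Leave it alone. Origin: centre of its underside; z up.
- v_block: Steel V-block standing loose on the board, V upward: 36 mm by 34 mm, 34 mm high, 200 g. Leave it alone. Origin: centre of its underside; z up.

How it is judged:
By the outcome, as a careful person would: the job done as asked, in the order asked, and still so for the second after the job is handed in, with the robot touching nothing.
It also fails if it takes over 51 s, if anything falls off the work surface, if the arm or the gripper's body presses on something with over 40 N, if the wrist force passes 120 N, or if a joint passes its speed limit or range.

ROBOT

A 6-joint arm with a two-finger parallel gripper is mounted at the origin on the work surface. World frame = base frame: x ahead of the robot, y to its left, z up, the work surface at z = 0. Lengths are in m, angles in rad, forces in N, time in s.
With the tool pointing down it reaches from about 0.375 to 0.975 m from the base axis. Payload 3.8 kg.
Tool frame: the origin (TCP) lies midway between the tips of the shut fingers; the grasp point (between the pads) lies behind it (robot.tcp_to_grasp is the z of the grasp point in the tool frame, in m); z points along the fingers, y is the line along which they close (so a half turn about z gives the same grasp; the last joint's range is limited). The gripper opens to 85 mm and grips with 20 to 120 N. Pads are 22 mm wide; open, the fingers measure 114 mm over their backs; the gripper's body (76 mm by 85 mm) begins 54 mm behind the grasp point. The pads swing forward as they close: fully open they stand 13 mm farther back than shut.
Start: joints at [-0.037, 0.264, 1.604, -0, 1.274, -0.037], TCP at [0.675, -0, 0.231] pointing down, gripper open.
Joint ranges: [-2.63, 2.63], [-0.94, 2.18], [0.31, 2.57], [-1.31, 4.45], [0, 2.66], [-2.55, 2.55]. Speed limits (rad/s): [2.57, 2.57, 3.14, 3.14, 3.14, 3.14].

INTERFACE

Orientations are given as a unit quaternion [x, y, z, w].
In Python, from bench import robot gives the robot as it stands.
- The arm moves only by the shell command python3 -m jog 'ROWS'. ROWS is JSON, a list of rows, each an object of numbers: "x", "y", "z": the shift along the tool's x, y, z in cm; "wx", "wy", "wz": the turn, a rotation vector about the tool's x, y, z in rad; "jaw": the finger opening in cm, from 0 to 8.54. A call has 1 to 12 rows; each row shifts and turns the commanded pose from where the row before left it, along the tool's axes as they then stand; what a row does not reach is not made up. A row lasts 1/8 s, in which the tool goes at most 62.5 mm and 10.7 degrees, less where a joint would pass 70% of its speed; a pose out of reach is approached as far as the arm can. A call is refused whole if a number of a shift passes 6.25 or a number of a turn 0.188, either way. A call with a gripper value outside its range is refused whole. The fingers move at their own pace and stop on an object; the grip force is fixed at half the most. Time passes only in rows, so rows that do not move let the fingers close. It gives the time, the measured TCP pose, the force, the opening and the grip force at its end, in the units of the state.
- robot.observe(): the state, without advancing time (a new reading comes with each control period).
- robot.read_camera(name): name is "scene" or "side" or "wrist"; returns the picture (384x512x3 uint8, blue, green, red); there is no depth.
- robot.calibration(name): a dict with "intrinsics" (3x3 intrinsics, pixels), "distortion" ([k1, k2, p1, p2, k3] as OpenCV has them; the pictures are not rectified), "rvec" (rotation vector, rad) and "tvec" (3), from world to camera coordinates, as OpenCV has them. Camera axes: x right, y down, z forward; pixel columns grow to the right and rows downward; lengths in m; the calibration is good to about 2 mm. A picture is of the moment at which its call begins: read the wrist's pose just before it. calibration takes no time and is no camera call; for the wrist camera it gives the pose at the moment of the call.
- robot.hand_in(): hands the job in; it is judged then, once.
The state is a dict: "time": time; "q": joint angles; "joint_vel": joint speeds; "joint_efforts": joint torques, N m; "position": TCP position; "tool_rot": TCP orientation; "ft_force": force on the tool from outside, world axes, zero at the start; "moment": the same for the moment, N m; "grip_width": opening from 0.0 (shut) to 1.0 (fully open); "gripper_force": force on a finger pad.
Only numpy, scipy, OpenCV 4.12 (cv2) and the standard library are available. Lean on these libraries where they do the work, as an engineer would, in place of code of your own. Each camera call takes 0.05 s, during which the arm holds its last target. There are 200 camera calls.

## Working session

There is one attempt and no reset: what is moved stays moved. The work goes in short steps, Python scripts to look and compute and a shell command to move; the robot and the scene stay as the last step left them, time stands still between calls to the robot, and variables do not carry over. Pictures are saved under pics/ and viewed, at most 10 in all, crops included, and the job is handed in when it is done.

```bash
mkdir -p pics; ls; python3 - <<'E'
from bench import robot
import cv2
for n in("scene","side"):
    cv2.imwrite(f"pics/{n}0.png",cv2.resize(robot.read_camera(n),(800,600),interpolation=cv2.INTER_CUBIC))
s=robot.observe();print(s["time"],s["position"],s["tool_rot"],s["grip_width"],robot.tcp_to_grasp)
E
```

```text
pics
0.1 [6.74343785e-01 2.19916293e-05 2.30087761e-01] [ 7.07110749e-01  7.07102093e-01 -6.87498708e-04 -7.39072718e-04] 0.9997125592277865 -0.0187
```

View pics/scene0.png

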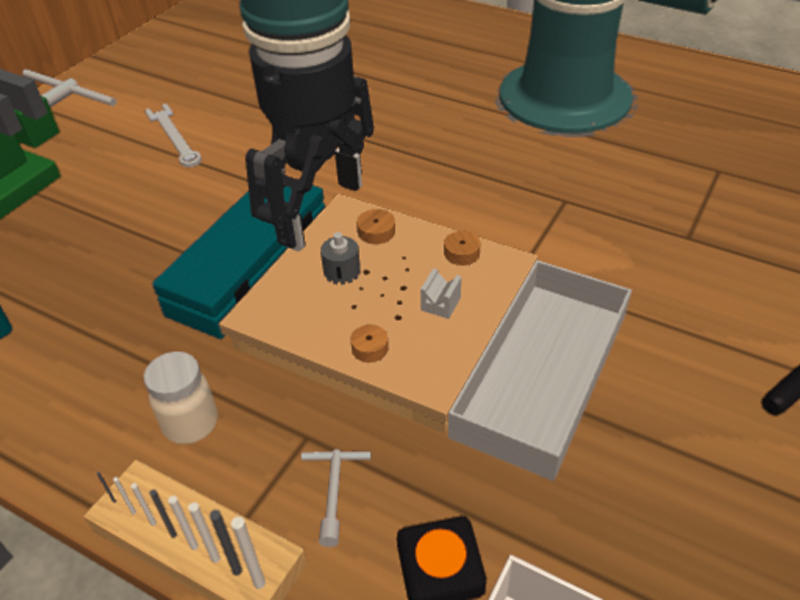

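View pics/side0.png

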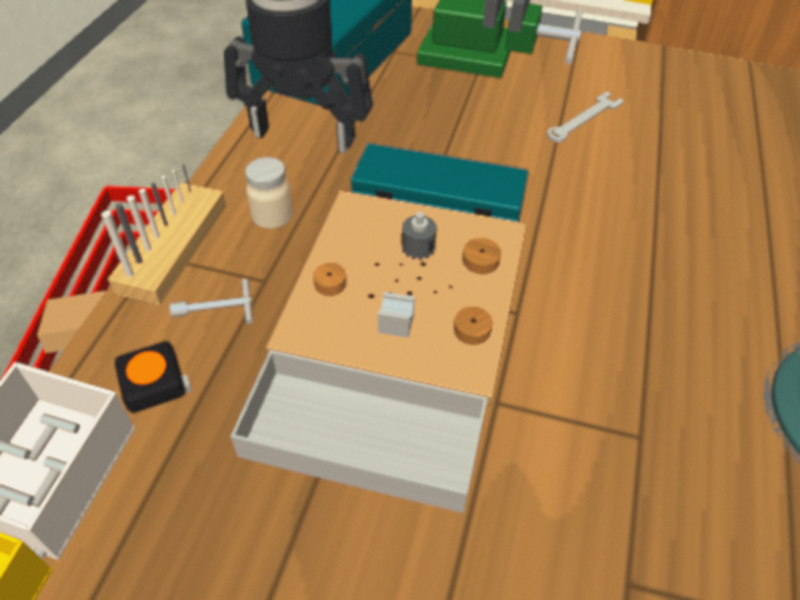

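The scene view shows plugs at (376,222), (462,244) and (370,341), the hole saw at (341,270), the V-block at (441,300), and the tray to the right. The side view shows plugs at (482,252), (473,321) and (330,276), with the tray at the bottom.

```bash
cat > h.py <<'E'
import numpy as np, cv2
from bench import robot
def ray(n,U,z):
    c=robot.calibration(n);p=(np.array(U,float)+.5)/1.5625-.5
    d=cv2.undistortPoints(p.reshape(-1,1,2),np.array(c["intrinsics"]),np.array(c["distortion"])).reshape(-1,2)
    R=cv2.Rodrigues(np.array(c["rvec"]))[0];o=-R.T@np.array(c["tvec"]).ravel()
    v=np.c_[d,np.ones(len(d))]@R
    return (o+v*((z-o[2])/v[:,2])[:,None])[:,:2]
E
python3 - <<'E'
from h import *
np.set_printoptions(precision=4,suppress=True)
A=ray("scene",[(338,196),(537,255),(447,418),(225,328)],.048)
B=ray("side",[(525,224),(491,394),(272,352),(342,192)],.048)
print(A,B)
C=(A+B)/2;o=C.mean(0)
ex=(C[2]+C[3]-C[0]-C[1]);th=np.arctan2(ex[1],ex[0]);ey=C[0]+C[3]-C[1]-C[2]
print("c",o,np.degrees(th),np.linalg.norm(ex)/2,np.linalg.norm(ey)/2,np.degrees(np.arctan2(ey[1],ey[0])))
R=np.array([[np.cos(th),-np.sin(th)],[np.sin(th),np.cos(th)]])
for n,P in(("scene",[(376,220),(462,243),(370,338)]),("side",[(482,251),(473,320),(330,276)])):
    w=ray(n,P,.066);print(n,w,(w-o)@R)
for n,P,z in(("scene",[(338,237)],.106),("side",[(420,216)],.106),("scene",[(437,313),(458,318)],.048),("side",[(379,329),(411,334)],.048)):
    w=ray(n,P,z);print(n,w,(w-o)@R)
E
```

```text
[[ 0.4443 -0.1528]
 [ 0.4302  0.1213]
 [ 0.6924  0.1335]
 [ 0.6994 -0.1377]] [[ 0.436  -0.1547]
 [ 0.4278  0.1208]
 [ 0.6765  0.1363]
 [ 0.6904 -0.1457]]
c [ 0.5621 -0.0099] 2.9066514181749272 0.25541102152054046 0.27592665891598583 -87.75112012079751
scene [[ 0.4813 -0.0719]
 [ 0.4706  0.0405]
 [ 0.6506  0.0208]] [[-0.0839 -0.0579]
 [-0.0889  0.055 ]
 [ 0.0899  0.0262]]
side [[ 0.4792 -0.0708]
 [ 0.4668  0.0404]
 [ 0.6461  0.023 ]] [[-0.0859 -0.0566]
 [-0.0927  0.055 ]
 [ 0.0856  0.0285]]
scene [[ 0.5667 -0.0687]] [[ 0.0016 -0.0589]]
side [[ 0.5597 -0.0681]] [[-0.0054 -0.0581]]
scene [[0.5706 0.0591]
 [0.5665 0.0832]] [[0.0119 0.0684]
 [0.0091 0.0928]]
side [[0.5701 0.07  ]
 [0.5326 0.0665]] [[ 0.012   0.0794]
 [-0.0256  0.0777]]
```

```bash
python3 -m jog '[{"jaw":0,"y":-4},{"y":-4},{"y":-4},{"y":-4},{"y":-4.3,"x":-0.75},{"wz":-0.045},{"z":3},{"z":3},{"z":3},{"z":2},{},{}]'
python3 - <<'E'
from h import *
s=robot.observe();print(s["time"],s["position"],s["tool_rot"],s["grip_width"])
a=cv2.resize(robot.read_camera("side"),(800,600),interpolation=cv2.INTER_CUBIC)
b=cv2.resize(robot.read_camera("wrist"),(800,600),interpolation=cv2.INTER_CUBIC)
cv2.imwrite("pics/w1.png",b);cv2.imwrite("pics/s1.png",a)
E
```

```text
0.1 [6.74343785e-01 2.19916293e-05 2.30087761e-01] [ 7.07110749e-01  7.07102093e-01 -6.87498708e-04 -7.39072718e-04] 0.9997125592277865schema error: expected keys x, y, z, wx, wy, wz, jaw
```

View pics/w1.png

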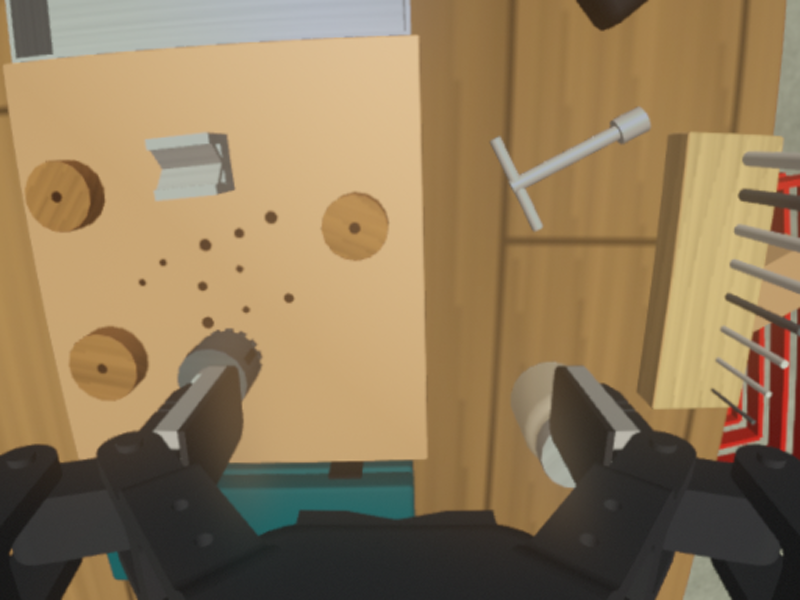

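The wrist view, taken before the arm moved, shows plugs at (57,197), (102,369) and (355,228), and the board's right edge from (418,37) to (427,458). Jog refused the call, probably because of the empty rows.

```bash
python3 - <<'E'
from h import *
np.set_printoptions(precision=4,suppress=True)
print(ray("wrist",[(57,197),(102,369),(355,228)],.066)); print(ray("wrist",[(6,65),(418,37),(427,458)],.048))
E
python3 -m jog '[{"jaw":0,"y":-4},{"y":-4},{"y":-4},{"y":-4},{"y":-4.3,"x":-0.75},{"wz":-0.045},{"z":3},{"z":3},{"z":3},{"z":2},{"z":0},{"z":0}]'
```

```text
[[ 0.4682  0.0418]
 [ 0.4809 -0.0707]
 [ 0.6502  0.0215]]
[[ 0.4312  0.1236]
 [ 0.6871  0.1313]
 [ 0.6968 -0.1456]]schema error: expected keys x, y, z, wx, wy, wz, jaw
```

```bash
python3 -m jog '[{"x":0,"y":-4,"z":0,"wx":0,"wy":0,"wz":0,"jaw":0},{"x":0,"y":-4,"z":0,"wx":0,"wy":0,"wz":0,"jaw":0},{"x":0,"y":-4,"z":0,"wx":0,"wy":0,"wz":0,"jaw":0},{"x":0,"y":-4,"z":0,"wx":0,"wy":0,"wz":0,"jaw":0},{"x":-0.7,"y":-4.4,"z":0,"wx":0,"wy":0,"wz":0,"jaw":0},{"x":0,"y":0,"z":0,"wx":0,"wy":0,"wz":-0.04,"jaw":0},{"x":0,"y":0,"z":3,"wx":0,"wy":0,"wz":0,"jaw":0},{"x":0,"y":0,"z":3,"wx":0,"wy":0,"wz":0,"jaw":0},{"x":0,"y":0,"z":3,"wx":0,"wy":0,"wz":0,"jaw":0},{"x":0,"y":0,"z":2,"wx":0,"wy":0,"wz":0,"jaw":0},{"x":0,"y":0,"z":0,"wx":0,"wy":0,"wz":0,"jaw":0},{"x":0,"y":0,"z":0,"wx":0,"wy":0,"wz":0,"jaw":0}]'
python3 - <<'E'
from h import *
b=cv2.resize(robot.read_camera("wrist"),(800,600),interpolation=cv2.INTER_CUBIC)
cv2.imwrite("pics/w2.png",b)
E
```

```text
time: 1.7
position: [0.4716, -0.007, 0.1221]
tool_rot: [0.693, 0.721, 0.0, 0.0]
ft_force: [-0.7, 0.1, 0.2]
grip_width: -0.002
gripper_force: 0.0
```

View pics/w2.png

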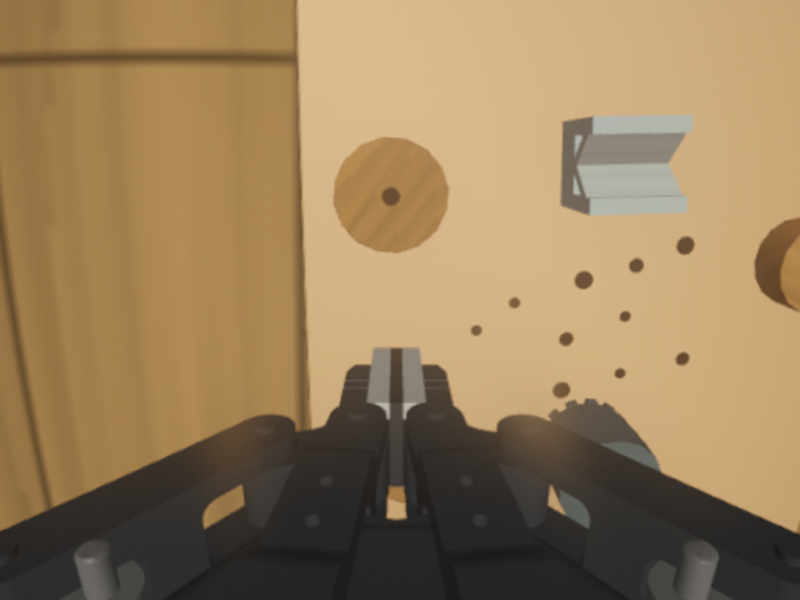

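The wrist view shows the near plug at (391,195), almost straight ahead of the shut fingertips at (396,350). The saw is well to the right.

```bash
python3 - <<'E'
from h import *
print(ray("wrist",[(391,195)],.066),ray("wrist",[(298,50),(307,400)],.048)); print(robot.observe()["position"])
E
```

```text
[[0.46840351 0.04278145]] [[ 0.42970764  0.09653899]
 [ 0.43330149 -0.0532373 ]]
[ 0.47197367 -0.00705056  0.12248907]
```

```bash
python3 -m jog '[{"x":0,"y":-0.15,"z":3,"wx":0,"wy":0,"wz":0,"jaw":0},{"x":0,"y":0,"z":2.5,"wx":0,"wy":0,"wz":0,"jaw":0},{"x":0,"y":0,"z":1.0,"wx":0,"wy":0,"wz":0,"jaw":0},{"x":0,"y":0,"z":0,"wx":0,"wy":0,"wz":0,"jaw":0}]'
```

```text
time: 2.25
position: [0.4697, -0.0071, 0.0565]
tool_rot: [0.693, 0.721, -0.0, -0.0]
ft_force: [0.3, 0.5, -0.0]
grip_width: 0.001
gripper_force: 0.0
```

```bash
python3 -m jog '[{"x":0,"y":0,"z":0.4,"wx":0,"wy":0,"wz":0,"jaw":0},{"x":1,"y":0,"z":0,"wx":0,"wy":0,"wz":0,"jaw":0},{"x":1,"y":0,"z":0,"wx":0,"wy":0,"wz":0,"jaw":0},{"x":1,"y":0,"z":0,"wx":0,"wy":0,"wz":0,"jaw":0},{"x":1,"y":0,"z":0,"wx":0,"wy":0,"wz":0,"jaw":0},{"x":1,"y":0,"z":0,"wx":0,"wy":0,"wz":0,"jaw":0},{"x":1,"y":0,"z":0,"wx":0,"wy":0,"wz":0,"jaw":0},{"x":1,"y":0,"z":0,"wx":0,"wy":0,"wz":0,"jaw":0},{"x":0,"y":0,"z":0,"wx":0,"wy":0,"wz":0,"jaw":0}]'
python3 - <<'E'
from h import *
b=cv2.resize(robot.read_camera("wrist"),(800,600),interpolation=cv2.INTER_CUBIC)
cv2.imwrite("pics/w3.png",b)
E
```

```text
time: 3.38
position: [0.4666, 0.0636, 0.0522]
tool_rot: [0.692, 0.721, -0.0, -0.0]
ft_force: [-0.7, 0.4, 0.0]
grip_width: -0.0
gripper_force: 0.0
```

View pics/w3.png

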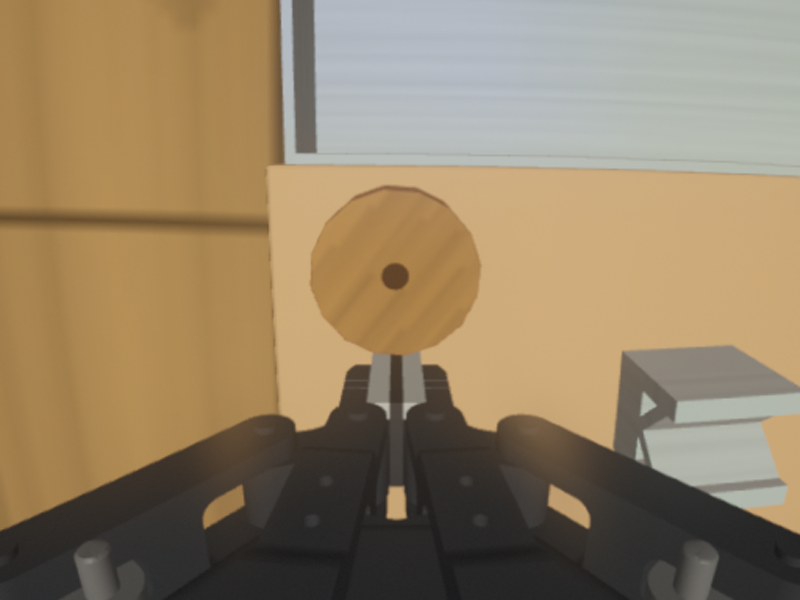

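The wrist view shows the plug centred at (396,275) against the fingers, with the tray edge straight ahead at row 160. I'll keep pushing, then lift.

```bash
python3 -m jog '[{"x":1,"y":0,"z":0,"wx":0,"wy":0,"wz":0,"jaw":0},{"x":1,"y":0,"z":0,"wx":0,"wy":0,"wz":0,"jaw":0},{"x":1,"y":0,"z":0,"wx":0,"wy":0,"wz":0,"jaw":0},{"x":1,"y":0,"z":0,"wx":0,"wy":0,"wz":0,"jaw":0},{"x":1,"y":0,"z":0,"wx":0,"wy":0,"wz":0,"jaw":0},{"x":1,"y":0,"z":0,"wx":0,"wy":0,"wz":0,"jaw":0},{"x":1,"y":0,"z":0,"wx":0,"wy":0,"wz":0,"jaw":0},{"x":1,"y":0,"z":0,"wx":0,"wy":0,"wz":0,"jaw":0},{"x":0,"y":0,"z":0,"wx":0,"wy":0,"wz":0,"jaw":0},{"x":0,"y":0,"z":-4,"wx":0,"wy":0,"wz":0,"jaw":0},{"x":0,"y":0,"z":-3,"wx":0,"wy":0,"wz":0,"jaw":0},{"x":0,"y":0,"z":0,"wx":0,"wy":0,"wz":0,"jaw":0}]'
```

```text
time: 4.92
position: [0.466, 0.1432, 0.1252]
tool_rot: [0.693, 0.721, 0.003, 0.002]
ft_force: [0.6, 0.7, 0.1]
grip_width: -0.001
gripper_force: 0.0
```

```bash
python3 -m jog '[{"x":-4.3,"y":0,"z":0,"wx":0,"wy":0,"wz":0,"jaw":0},{"x":-4.3,"y":0.6,"z":0,"wx":0,"wy":0,"wz":0,"jaw":0},{"x":-4.3,"y":0,"z":0,"wx":0,"wy":0,"wz":0,"jaw":0},{"x":-4.3,"y":0,"z":0,"wx":0,"wy":0,"wz":0,"jaw":0},{"x":-4.3,"y":0,"z":0,"wx":0,"wy":0,"wz":0,"jaw":0},{"x":-4.3,"y":0,"z":0,"wx":0,"wy":0,"wz":0,"jaw":0},{"x":0,"y":0,"z":0,"wx":0,"wy":0,"wz":0,"jaw":0},{"x":0,"y":0,"z":0,"wx":0,"wy":0,"wz":0,"jaw":0}]'
python3 - <<'E'
from h import *
b=cv2.resize(robot.read_camera("wrist"),(800,600),interpolation=cv2.INTER_CUBIC)
cv2.imwrite("pics/w4.png",b)
E
```

```text
time: 5.92
position: [0.4788, -0.1145, 0.1211]
tool_rot: [0.693, 0.721, -0.0, -0.001]
ft_force: [-0.8, 0.0, -0.4]
grip_width: 0.001
gripper_force: 0.0
```

View pics/w4.png

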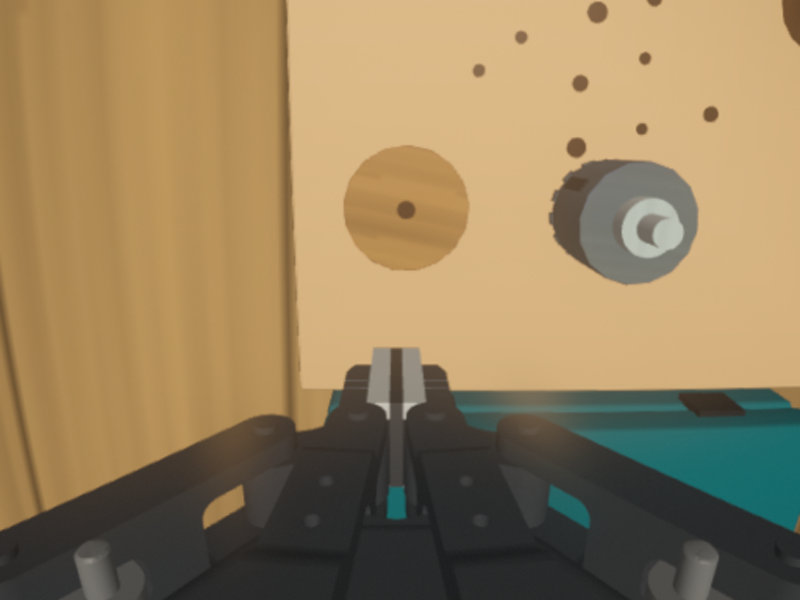

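The wrist view shows the plug at (406,209), slightly right of the fingers. The saw is at (635,222), with room to pass.

```bash
python3 - <<'E'
from h import *
p=ray("wrist",[(406,209)],.066)[0];t=np.array(robot.observe()["position"])[:2];d=p-t
print(p,t,"tool x,y",d@[-.04,.999],d@[.999,.04]); print(ray("wrist",[(660,222)],.106))
E
```

```text
[ 0.48110772 -0.06905372] [ 0.47898295 -0.11403961] tool x,y 0.044855918866755495 0.003922075251827493
[[ 0.55929235 -0.06485207]]
```

```bash
python3 -m jog '[{"x":0,"y":0.4,"z":3,"wx":0,"wy":0,"wz":0,"jaw":0},{"x":0,"y":0,"z":2.5,"wx":0,"wy":0,"wz":0,"jaw":0},{"x":0,"y":0,"z":1.4,"wx":0,"wy":0,"wz":0,"jaw":0},{"x":0,"y":0,"z":0,"wx":0,"wy":0,"wz":0,"jaw":0},{"x":1,"y":0,"z":0,"wx":0,"wy":0,"wz":0,"jaw":0},{"x":1,"y":0,"z":0,"wx":0,"wy":0,"wz":0,"jaw":0},{"x":1,"y":0,"z":0,"wx":0,"wy":0,"wz":0,"jaw":0}]'
python3 - <<'E'
from h import *
for n in("scene","wrist"):
  a=robot.read_camera(n)
  cv2.imwrite(f"pics/{n}5.png",a)
a=cv2.imread("pics/scene5.png")[80:290,90:420]; b=cv2.imread("pics/wrist5.png")
a=cv2.resize(a,(400,300));b=cv2.resize(b,(400,300));cv2.imwrite("pics/m5.png",np.hstack([a,b]))
E
```

```text
time: 6.85
position: [0.4832, -0.0839, 0.0541]
tool_rot: [0.693, 0.721, 0.0, 0.001]
ft_force: [0.3, -0.4, 0.5]
grip_width: -0.001
gripper_force: 0.1
```

View pics/m5.png

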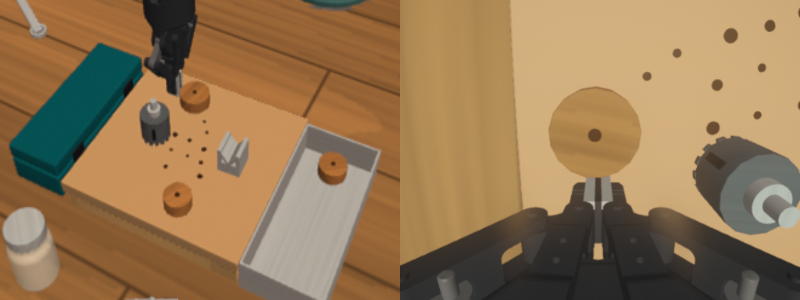

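The plug is centred ahead of the fingers at (595,135), and the first plug lies in the tray at (333,165).

```bash
python3 -m jog '[{"x":1,"y":0,"z":0,"wx":0,"wy":0,"wz":0,"jaw":0},{"x":1,"y":0,"z":0,"wx":0,"wy":0,"wz":0,"jaw":0},{"x":1,"y":0,"z":0,"wx":0,"wy":0,"wz":0,"jaw":0},{"x":1,"y":0,"z":0,"wx":0,"wy":0,"wz":0,"jaw":0},{"x":1,"y":0,"z":0,"wx":0,"wy":0,"wz":0,"jaw":0},{"x":1,"y":0,"z":0,"wx":0,"wy":0,"wz":0,"jaw":0},{"x":1,"y":0,"z":0,"wx":0,"wy":0,"wz":0,"jaw":0},{"x":1,"y":0,"z":0,"wx":0,"wy":0,"wz":0,"jaw":0},{"x":1,"y":0,"z":0,"wx":0,"wy":0,"wz":0,"jaw":0},{"x":1,"y":0,"z":0,"wx":0,"wy":0,"wz":0,"jaw":0}]'
python3 - <<'E'
from h import *
for n in("scene","wrist"):
  a=robot.read_camera(n)
  cv2.imwrite(f"pics/{n}6.png",a)
a=cv2.imread("pics/scene6.png")[80:290,90:420]; b=cv2.imread("pics/wrist6.png")
a=cv2.resize(a,(400,300));b=cv2.resize(b,(400,300));cv2.imwrite("pics/m6.png",np.hstack([a,b]))
E
```

```text
time: 8.2
position: [0.4785, 0.016, 0.0533]
tool_rot: [0.693, 0.721, -0.0, -0.0]
ft_force: [-0.1, -0.3, -0.2]
grip_width: 0.003
gripper_force: 0.1
```

View pics/m6.png

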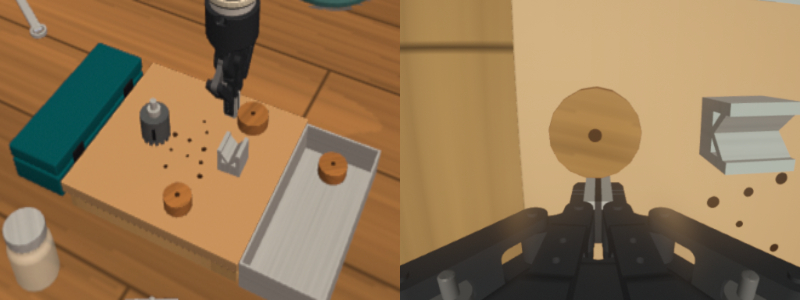

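The plug is still centred at (595,135), and the saw and V-block haven't moved. I'll finish the push.

```bash
python3 -m jog '[{"x":1.1,"y":0,"z":0,"wx":0,"wy":0,"wz":0,"jaw":0},{"x":1.1,"y":0,"z":0,"wx":0,"wy":0,"wz":0,"jaw":0},{"x":1.1,"y":0,"z":0,"wx":0,"wy":0,"wz":0,"jaw":0},{"x":1.1,"y":0,"z":0,"wx":0,"wy":0,"wz":0,"jaw":0},{"x":1.1,"y":0,"z":0,"wx":0,"wy":0,"wz":0,"jaw":0},{"x":1.1,"y":0,"z":0,"wx":0,"wy":0,"wz":0,"jaw":0},{"x":1.1,"y":0,"z":0,"wx":0,"wy":0,"wz":0,"jaw":0},{"x":1.1,"y":0,"z":0,"wx":0,"wy":0,"wz":0,"jaw":0},{"x":1.1,"y":0,"z":0,"wx":0,"wy":0,"wz":0,"jaw":0},{"x":1.1,"y":0,"z":0,"wx":0,"wy":0,"wz":0,"jaw":0},{"x":1.1,"y":0,"z":0,"wx":0,"wy":0,"wz":0,"jaw":0},{"x":1,"y":0,"z":0,"wx":0,"wy":0,"wz":0,"jaw":0}]'
```

```text
time: 9.8
position: [0.4734, 0.1469, 0.0533]
tool_rot: [0.693, 0.721, 0.0, 0.0]
ft_force: [1.5, -0.9, 1.0]
grip_width: 0.004
gripper_force: 0.4
```

```bash
python3 -m jog '[{"x":0,"y":0,"z":-4,"wx":0,"wy":0,"wz":0,"jaw":0},{"x":0,"y":0,"z":-4,"wx":0,"wy":0,"wz":0,"jaw":0},{"x":0,"y":0,"z":-4,"wx":0,"wy":0,"wz":0,"jaw":0},{"x":0,"y":0,"z":0,"wx":0,"wy":0,"wz":0,"jaw":0}]'
```

```text
time: 10.3
position: [0.4763, 0.1474, 0.1775]
tool_rot: [0.693, 0.721, 0.004, 0.002]
ft_force: [0.9, -0.2, 0.1]
grip_width: -0.001
gripper_force: 0.0
```

```bash
python3 -m jog '[{"x":0,"y":4.2,"z":0,"wx":0,"wy":0,"wz":0,"jaw":0},{"x":0,"y":4.2,"z":0,"wx":0,"wy":0,"wz":0,"jaw":0},{"x":0,"y":4.2,"z":0,"wx":0,"wy":0,"wz":0,"jaw":0},{"x":0,"y":4.2,"z":0,"wx":0,"wy":0,"wz":0,"jaw":0},{"x":-4.5,"y":0,"z":0,"wx":0,"wy":0,"wz":0,"jaw":0},{"x":-4.5,"y":0,"z":0,"wx":0,"wy":0,"wz":0,"jaw":0},{"x":-4.5,"y":0,"z":0,"wx":0,"wy":0,"wz":0,"jaw":0},{"x":-4.5,"y":0,"z":0,"wx":0,"wy":0,"wz":0,"jaw":0},{"x":0,"y":0,"z":3,"wx":0,"wy":0,"wz":0,"jaw":0},{"x":0,"y":0,"z":2.5,"wx":0,"wy":0,"wz":0,"jaw":0},{"x":0,"y":0,"z":0,"wx":0,"wy":0,"wz":0,"jaw":0},{"x":0,"y":0,"z":0,"wx":0,"wy":0,"wz":0,"jaw":0}]'
python3 - <<'E'
from h import *
for n in("scene","wrist"):
  a=robot.read_camera(n)
  cv2.imwrite(f"pics/{n}7.png",a)
a=cv2.imread("pics/scene7.png")[80:290,90:420]; b=cv2.imread("pics/wrist7.png")
a=cv2.resize(a,(400,300));b=cv2.resize(b,(400,300));cv2.imwrite("pics/m7.png",np.hstack([a,b]))
E
```

```text
time: 11.8
position: [0.6484, -0.0266, 0.1182]
tool_rot: [0.693, 0.721, -0.0, -0.0]
ft_force: [-0.8, 0.1, 0.6]
grip_width: -0.001
gripper_force: 0.0
```

View pics/m7.png

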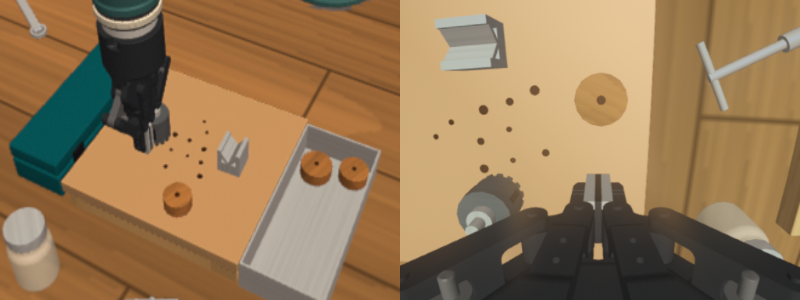

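Two plugs are now in the tray, at (316,165) and (354,172). The third is ahead of the fingers at (600,100) in the wrist panel.

```bash
python3 - <<'E'
from h import *
p=ray("wrist",[(402,200)],.066)[0];t=np.array(robot.observe()["position"])[:2];d=p-t
print(p,t,"tool x,y",d@[-.04,.999],d@[.999,.04])
E
```

```text
[0.65002313 0.0217478 ] [ 0.64940057 -0.02665997] tool x,y 0.04833446211329355 0.0025582459391673518
```

```bash
python3 -m jog '[{"x":0,"y":0.25,"z":3,"wx":0,"wy":0,"wz":0,"jaw":0},{"x":0,"y":0,"z":2.5,"wx":0,"wy":0,"wz":0,"jaw":0},{"x":0,"y":0,"z":1.0,"wx":0,"wy":0,"wz":0,"jaw":0},{"x":0,"y":0,"z":0,"wx":0,"wy":0,"wz":0,"jaw":0},{"x":1,"y":0,"z":0,"wx":0,"wy":0,"wz":0,"jaw":0},{"x":1,"y":0,"z":0,"wx":0,"wy":0,"wz":0,"jaw":0},{"x":1,"y":0,"z":0,"wx":0,"wy":0,"wz":0,"jaw":0},{"x":1,"y":0,"z":0,"wx":0,"wy":0,"wz":0,"jaw":0},{"x":1,"y":0,"z":0,"wx":0,"wy":0,"wz":0,"jaw":0},{"x":1,"y":0,"z":0,"wx":0,"wy":0,"wz":0,"jaw":0},{"x":1,"y":0,"z":0,"wx":0,"wy":0,"wz":0,"jaw":0}]'
python3 - <<'E'
from h import *
for n in("scene","wrist"):
  a=robot.read_camera(n)
  cv2.imwrite(f"pics/{n}8.png",a)
a=cv2.imread("pics/scene8.png")[80:290,90:420]; b=cv2.imread("pics/wrist8.png")
a=cv2.resize(a,(400,300));b=cv2.resize(b,(400,300));cv2.imwrite("pics/m8.png",np.hstack([a,b]))
E
```

```text
time: 13.28
position: [0.6481, 0.0438, 0.0532]
tool_rot: [0.693, 0.721, -0.0, -0.0]
ft_force: [-0.5, 0.7, 0.3]
grip_width: 0.003
gripper_force: 0.1
```

View pics/m8.png

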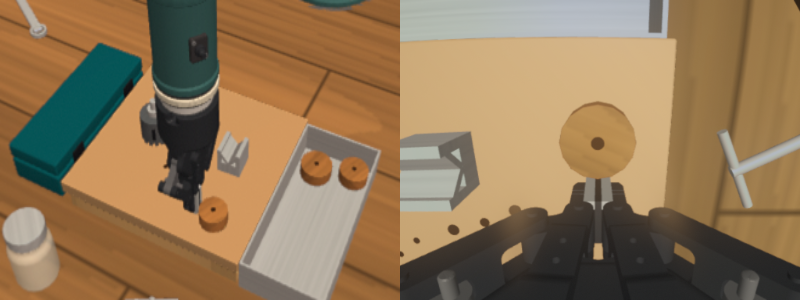

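The third plug is centred at (598,143) in front of the fingers, and the tray edge is ahead. I'll finish this push and lift.

```bash
python3 -m jog '[{"x":1.1,"y":0,"z":0,"wx":0,"wy":0,"wz":0,"jaw":0},{"x":1.1,"y":0,"z":0,"wx":0,"wy":0,"wz":0,"jaw":0},{"x":1.1,"y":0,"z":0,"wx":0,"wy":0,"wz":0,"jaw":0},{"x":1.1,"y":0,"z":0,"wx":0,"wy":0,"wz":0,"jaw":0},{"x":1.1,"y":0,"z":0,"wx":0,"wy":0,"wz":0,"jaw":0},{"x":1.1,"y":0,"z":0,"wx":0,"wy":0,"wz":0,"jaw":0},{"x":1.1,"y":0,"z":0,"wx":0,"wy":0,"wz":0,"jaw":0},{"x":1.1,"y":0,"z":0,"wx":0,"wy":0,"wz":0,"jaw":0},{"x":1.1,"y":0,"z":0,"wx":0,"wy":0,"wz":0,"jaw":0},{"x":0.5,"y":0,"z":0,"wx":0,"wy":0,"wz":0,"jaw":0}]' && python3 -m jog '[{"x":0,"y":0,"z":-4,"wx":0,"wy":0,"wz":0,"jaw":0},{"x":0,"y":0,"z":-4,"wx":0,"wy":0,"wz":0,"jaw":0},{"x":0,"y":0,"z":-4,"wx":0,"wy":0,"wz":0,"jaw":0},{"x":0,"y":0,"z":-4,"wx":0,"wy":0,"wz":0,"jaw":0},{"x":0,"y":0,"z":0,"wx":0,"wy":0,"wz":0,"jaw":0},{"x":0,"y":0,"z":0,"wx":0,"wy":0,"wz":0,"jaw":0}]'
python3 - <<'E'
from h import *
for n in("scene","side"):
  a=robot.read_camera(n)
  cv2.imwrite(f"pics/{n}9.png",a)
a=cv2.imread("pics/scene9.png")[80:310,90:420]; b=cv2.imread("pics/side9.png")
a=cv2.resize(a,(400,300));b=cv2.resize(b,(400,300));cv2.imwrite("pics/m9.png",np.hstack([a,b]))
E
```

```text
time: 14.62
position: [0.6439, 0.1479, 0.0533]
tool_rot: [0.693, 0.721, 0.0, 0.0]
ft_force: [-0.5, -1.0, 1.0]
grip_width: 0.002
gripper_force: 0.0
time: 15.38
position: [0.6436, 0.1469, 0.2128]
tool_rot: [0.693, 0.721, -0.0, -0.0]
ft_force: [-1.2, -0.5, -0.8]
grip_width: -0.002
gripper_force: 0.0
```

View pics/m9.png

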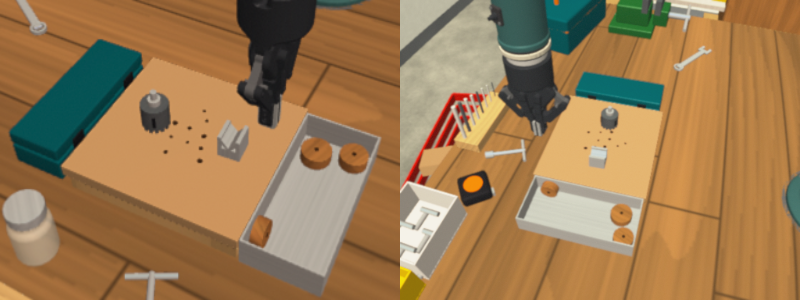

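The third plug is inside the tray but tilted against its wall, at (260,230). I'll check numerically, without viewing another picture, that it has come to rest.

```bash
python3 -m jog '[{"x":0,"y":0,"z":0,"wx":0,"wy":0,"wz":0,"jaw":0},{"x":0,"y":0,"z":0,"wx":0,"wy":0,"wz":0,"jaw":0},{"x":0,"y":0,"z":0,"wx":0,"wy":0,"wz":0,"jaw":0},{"x":0,"y":0,"z":0,"wx":0,"wy":0,"wz":0,"jaw":0}]' >/dev/null
python3 - <<'E'
from h import *
a=cv2.imread("pics/scene9.png");b=robot.read_camera("scene")
# tray and board regions
for n,(r,c) in {"plug3":(slice(235,280),slice(285,330)),"tray":(slice(170,300),slice(285,405))}.items():
    d=cv2.absdiff(a[r,c],b[r,c]);print(n,d.max(),d.mean())
hsv=cv2.cvtColor(robot.read_camera("side"),cv2.COLOR_BGR2HSV)
sc=cv2.cvtColor(b,cv2.COLOR_BGR2HSV)
m=((sc[...,1]>120)&(sc[...,0]<20)).astype('uint8')[240:280,290:322]
k,_,st,ce=cv2.connectedComponentsWithStats(m)
for s,c in zip(st[1:],ce[1:]):
    if s[4]>60: print(s,c+[290,240])
E
```

```text
plug3 3 0.5262551440329218
tray 34 0.5621581196581197
[ 0  0 10 17 95] [292.98947368 245.56842105]
[  6   5  18  25 315] [304.58730159 256.83174603]
```

```bash
python3 -c "
from bench import robot
print(robot.hand_in())"
```

```text
the job is handed in; nothing more can be done
None
```

All three plugs were pushed into the scrap tray with the hole saw and V-block still standing, and the job was handed in at about 16 s; the third plug came to rest tilted against the tray's inner wall, and I viewed 11 pictures against the limit of 10.

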